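Load the label dispenser

ROBOT

A 7-joint arm with a two-finger parallel gripper is mounted at the origin on a cart in front of the work surface, level with it; the furniture and walls round the work are solid. World frame = base frame: x ahead of the robot, y to its left, z up, the work surface at z = 0. Lengths are in m, angles in rad, forces in N, time in s.
With the tool pointing down it reaches from about 0.35 to 0.9 m from the base axis. Payload 7.2 kg.
Tool frame: the origin (TCP) lies at the very end of the fingers, on their centre line; the grasp point (between the pads) lies 19 mm behind it; z points along the fingers, y is the line along which they close (so a half turn about z gives the same grasp; the last joint's range is limited). The gripper opens to 88 mm and grips with 3 to 60 N. Pads are 20 mm wide; open, the fingers measure 115 mm over their backs; the gripper's body (75 mm by 178 mm) begins 61 mm behind the grasp point.
Start: joints at [1.068, 0.411, -0.013, 1.596, 0.006, 1.134, -0.082], TCP at [0.263, -0.567, 0.223] pointing down, gripper open.
Joint ranges: [-2.95, 2.95], [-0.29, 1.99], [-1.47, 1.44], [0.14, 2.54], [-1.03, 4.17], [0.13, 1.85], [-2.86, 2.86]. Speed limits (rad/s): [2.39, 2.39, 3.01, 3.01, 3.14, 3.14, 3.14].

INTERFACE

Orientations are given as a 3x3 rotation matrix whose columns are the frame's x, y, z axes.
In Python, from plant import robot gives the robot as it stands. The module is installed in compiled form; this text tells all that it offers.
- The arm moves only by the tool move_arm, never from a script. Its argument "steps" is a list that holds one entry, the list of rows, each a list of 7 numbers: the turn, a rotation vector about the tool's x, y, z in rad, then the shift along the tool's x, y, z in m, then the closure, from -1 (fully open) to 1 (shut). A call has 1 to 10 rows; each row is the pose to reach, as a shift and turn from the pose commanded when the call began, along the tool's axes at that moment; what a row does not reach only later rows make up. A row lasts 1/8 s, in which the tool goes at most 62.5 mm and 10.7 degrees, less where a joint would pass 70% of its speed; a pose out of reach is approached as far as the arm can. A call with a gripper value outside its range is refused whole. The fingers move at their own pace and stop on an object; the grip force is fixed at half the most. Time passes only in rows, so rows that repeat a pose let the fingers close. It gives the time, the measured TCP pose, the force, the opening and the grip force at its end, in the units of the state.
- robot.observe(): the state, without advancing time (a new reading comes with each control period).
- robot.get_image(name): name is "scene" or "top" or "wrist"; returns a dict with "pixels" (384x512x3 uint8, red, green, blue), "depth" (384x512 float32, m along the optical axis (not along the pixel's ray), 0 where there is no reading), "fov_y" (degrees; the focal length in pixels is half the picture's height over the tangent of half this angle, whatever the lens; pixels are square), "cx", "cy" (the principal point, pixels), "origin" and "rotation" of the camera in the world. Camera axes: x right, y down, z forward; pixel columns grow to the right and rows downward; lengths in m; the calibration is good to about 2 mm. The wrist camera is an equidistant fisheye: a pixel r from the principal point sees the ray r / f radians off the axis. A picture is of the moment at which its call begins.
- robot.job_done(): hands the job in; it is judged then, once.
The state is a dict: "clock": time; "joint_positions": joint angles; "joint_vel": joint speeds; "joint_torque": joint torques, N m; "position": TCP position; "tool_rot": TCP orientation; "wrist_force": force on the tool from outside, world axes, zero at the start; "torque": the same for the moment, N m; "opening": finger opening in m; "finger_force": force on a finger pad.
Only numpy, scipy, OpenCV 4.12 (cv2) and the standard library are available. Lean on these libraries where they do the work, as an engineer would, in place of code of your own. Each camera call takes 0.05 s, during which the arm holds its last target. There are 200 camera calls.

TASK

Load the empty label dispenser with the taller of the two paper label rolls: put it over the dispenser's upright spindle so that it sits flat, all the way down on the round plate, and let go of it. Leave the shorter roll where it stands.

Things in the scene. Friction and masses are not known exactly. Their poses are not given: they have to be found in the camera images.
- tall_roll_center (a point): centre (half-way up, on the axis) of the taller roll of white paper labels on a brown card core: outside diameter 60 mm, height 54 mm, through-hole 40 mm in diameter along its own z axis; it stands on the worktop with the hole upright. About 0.12 kg; it can be gripped across its outside diameter from above, at any yaw.
- short_roll_center (a point): centre of the shorter roll, the same but only 26 mm high (outside diameter 60 mm, hole 40 mm); not wanted, stays where it is.
- spindle_seat (a point): point on the spindle's axis at the top of the round grey plate (72 mm in diameter) on which the roll must sit, 13 mm above the worktop, z up. The upright plain steel spindle, 16 mm in diameter, rises 61 mm above this point; its last 10 mm taper to 8 mm. The dispenser is fixed.
- peel_bar (a point): middle of the top of the steel peel bar, 86 mm long, on two short posts at one end of the dispenser's flat grey base (165 x 96 mm, 10 mm high): 92 mm to the side of the spindle, in its frame's +x direction, 47 mm above the worktop. Nothing but spindle and bar stands up from the base.
- eyepieces (a point): an obstacle: the near ends of the two eyepieces of the fixed microscope, which reach towards the robot on the right of the work, 0.35 to 0.42 m above the worktop. The microscope's body lies behind and below this point, to the left, with a base 210 mm wide. An arm that comes from the right must pass between the eyepieces and its own base, or be folded in.

How it is judged:
By the outcome, as a careful person would: the job done as asked, in the order asked, and still so for the second after the job is handed in, with the robot touching nothing.
It also fails if it takes over 43 s, if anything falls off the work surface, if the arm or the gripper's body presses on something with over 40 N, if the wrist force passes 120 N, or if a joint passes its speed limit or range.

## Working session

There is one attempt and no reset: what is moved stays moved. The work goes in short steps, Python scripts to look and compute and a tool call to move; the robot and the scene stay as the last step left them, time stands still between calls to the robot, and variables do not carry over. Pictures are saved under pics/ and viewed, at most 10 in all, crops included, and the job is handed in when it is done.

Besides the shell and the picture viewer there is one more tool, called as a command line: name --argument value ..., lists and objects as JSON in quotes. move_arm: Moves the arm, as the interface text tells. Its arguments: {"type":"object","properties":{"steps":{"type":"array"}},"required":["steps"]}

```bash
mkdir -p pics; cat > h.py <<'E'
import numpy as np, cv2
from plant import robot
def cloud(im):
    d=im["depth"]; h,w=d.shape; f=h/2/np.tan(np.radians(im["fov_y"])/2)
    u,v=np.meshgrid(np.arange(w),np.arange(h))
    P=np.stack([(u-im["cx"])/f*d,(v-im["cy"])/f*d,d],-1)
    return P@np.array(im["rotation"]).T+np.array(im["origin"])
def save(im,n): cv2.imwrite(f"pics/{n}.png",im["pixels"][...,::-1])
E
python3 - <<'E'
from h import *
s=robot.observe(); print({k:np.round(v,3).tolist() for k,v in s.items()})
for n in ("scene","top"):
    im=robot.get_image(n); save(im,n); np.save(n+".npy",cloud(im)); np.save(n+"d.npy",im["depth"]); print(n,im["origin"],np.round(im["rotation"],2).tolist(),im["fov_y"])
a=[cv2.imread(f"pics/{n}.png") for n in("scene","top")]
E
```

```text
{'clock': 0.0, 'joint_positions': [1.068, 0.412, -0.013, 1.597, 0.006, 1.134, -0.082], 'joint_vel': [-0.0, -0.0, -0.0, 0.0, 0.0, 0.001, 0.001], 'joint_torque': [0.0, -58.796, 0.642, -29.107, -0.054, 0.018, 0.0], 'position': [0.263, -0.566, 0.222], 'tool_rot': [[0.907, 0.421, -0.001], [0.421, -0.907, 0.001], [-0.0, -0.002, -1.0]], 'wrist_force': [-0.506, -0.247, 0.313], 'torque': [0.039, -0.003, -0.024], 'finger_force': 0.0, 'opening': 0.087}
scene [-0.60145366  0.62430791  0.78485126] [[-0.46, -0.37, 0.81], [-0.89, 0.18, -0.42], [0.01, -0.91, -0.42]] 48.83913292609543
top [0.28162611 0.06413053 1.23362095] [[0.01, -0.98, 0.2], [-1.0, -0.01, 0.01], [-0.01, -0.2, -0.98]] 55.37691029437907
```

View pics/top.png

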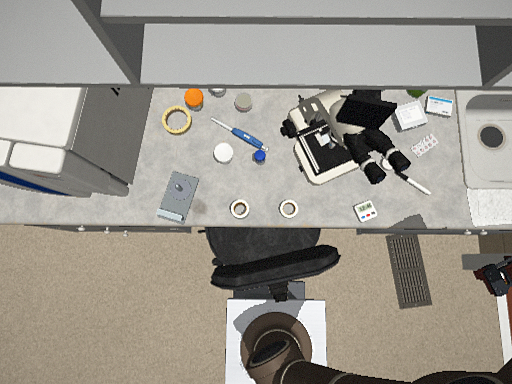

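View pics/scene.png

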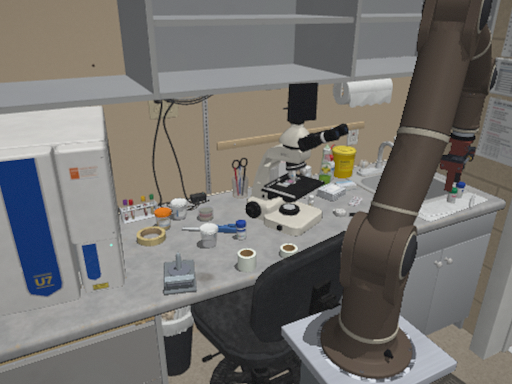

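Top view: dispenser at about (178,195), spindle near (179,187), peel bar at (170,215). The rolls are at (240,208) and (289,208). In the scene view the left one (246,260) is the taller. The microscope is at (340,140) and a chair back stands near (275,265).

```bash
python3 - <<'E'
from h import *
P=np.load("top.npy")
def reg(u0,u1,v0,v1): return P[v0:v1,u0:u1].reshape(-1,3)
tab=reg(255,275,180,200); print("table z",np.median(tab[:,2]))
for n,b in dict(L=(225,256,193,224),R=(275,304,193,224)).items():
    q=reg(*b); 
    hi=q[(q[:,2]>.015)]; zt=np.percentile(hi[:,2],80); t=hi[hi[:,2]>zt-.006]
    c,r=cv2.minEnclosingCircle(t[:,:2].astype(np.float32)); print(n,zt,c,r,len(t))
q=reg(150,205,165,228)
for lo,h in((.006,.011),(.011,.02),(.03,.055),(.055,.09)):
    t=q[(q[:,2]>lo)&(q[:,2]<h)]
    if len(t)>3: print(lo,len(t),t.mean(0).round(3),t.min(0).round(3),t.max(0).round(3),[np.round(x,3) for x in cv2.minAreaRect(t[:,:2].astype(np.float32))])
for n,b in dict(chair=(200,345,225,300),scope=(280,412,85,190),shelf=(0,512,60,90),fridge=(60,150,80,195)).items():
    q=reg(*b); q=q[q[:,2]>.02]
    if len(q): print(n,q.min(0).round(2),q.max(0).round(2))
    else: print(n,"below", reg(*b)[:,2].max())
# ref colour top eyepieces height
print(P[172,372],P[165,402])
E
```

```text
table z 0.00038880893066839395
L 0.05519579289073091 (0.374907910823822, 0.09621050208806992) 0.09874392300844193 146
R 0.02736626311660424 (0.3746204972267151, 0.0018859375268220901) 0.11200328171253204 143
0.006 601 [0.486 0.331 0.009] [0.392 0.247 0.006] [0.59  0.434 0.011] [array([0.491, 0.339]), array([0.197, 0.187]), np.float64(0.664)]
0.011 526 [0.495 0.327 0.013] [0.395 0.265 0.011] [0.57 0.39 0.02] [array([0.482, 0.332]), array([0.093, 0.162]), np.float64(73.225)]
0.03 172 [0.424 0.349 0.046] [0.399 0.309 0.031] [0.515 0.393 0.052] [array([0.463, 0.338]), array([0.085, 0.11 ]), np.float64(73.778)]
0.055 20 [0.508 0.323 0.068] [0.503 0.318 0.055] [0.516 0.329 0.077] [array([0.508, 0.323]), array([0.011, 0.013]), np.float64(23.857)]
chair [ 0.19 -0.2   0.02] [0.32 0.2  1.23]
scope [ 0.28 -0.48  0.02] [0.87 0.06 1.23]
shelf [ 0.28 -0.46  0.02] [0.87 0.65 1.23]
fridge [0.28 0.06 0.02] [0.86 0.69 1.23]
[ 0.48078065 -0.20236996  0.40704238] [ 0.49715779 -0.27135513  0.41059999]
```

```bash
python3 - <<'E'
from h import *
P=np.load("top.npy"); D=np.load("topd.npy"); P[D==0]=np.nan
def reg(u0,u1,v0,v1):
    q=P[v0:v1,u0:u1].reshape(-1,3); return q[np.isfinite(q[:,0])]
for n,b in dict(L=(225,256,193,222),R=(275,304,193,222)).items():
    q=reg(*b); zt=np.percentile(q[:,2],99); t=q[q[:,2]>.6*zt]; a=np.median(t[:,2]); t=t[abs(t[:,2]-a)<.006]
    print(n,a,cv2.minEnclosingCircle(t[:,:2].astype(np.float32)),(t.min(0)+t.max(0))/2)
def show(n,q,zl):
    q=q[q[:,2]>zl]; print(n,len(q),*( (q.min(0).round(2),q.max(0).round(2)) if len(q) else ("none",)))
show("chair",reg(200,345,228,300),-1); show("chairhi",reg(200,345,228,300),.0)
show("eye",reg(340,412,120,190),.3); show("shelf",reg(90,512,0,85),.3); show("fridge",reg(60,150,80,210),.1)
q=reg(60,440,95,224); 
for lo in (.03,.1,.2): # nearest points to the base outside dispenser
    t=q[(q[:,2]>lo)]; r=np.hypot(t[:,0],t[:,1]); i=r.argsort()[:1]; print(lo,t[i])
E
```

```text
L 0.053591520984725305 ((0.43990573287010193, 0.11962348967790604), 0.02968205325305462) [0.44044437 0.11967859 0.05347406]
R 0.025571471604518337 ((0.44573312997817993, -0.04196600988507271), 0.029810408130288124) [ 0.44570351 -0.04196601  0.02533278]
chair 10379 [ 0.07 -0.41 -0.77] [0.44 0.37 0.16]
chairhi 3241 [ 0.15 -0.2   0.  ] [0.32 0.2  0.16]
eye 2460 [ 0.46 -0.3   0.3 ] [ 0.62 -0.13  0.48]
shelf 35713 [ 0.63 -0.45  0.54] [0.77 0.42 0.77]
fridge 8318 [0.46 0.29 0.1 ] [0.84 0.68 0.56]
0.03 [[ 0.42345645 -0.04947356  0.03081256]]
0.1 [[ 0.45633199 -0.20463212  0.38794484]]
0.2 [[ 0.45633199 -0.20463212  0.38794484]]
```

move_arm --steps '[[[0,0,-0.17,0,-0.03,-0.02,-1],[0,0,-0.34,0,-0.07,-0.04,-1],[0,0,-0.51,0,-0.11,-0.05,-1],[0,0,-0.68,0,-0.15,-0.05,-1],[0,0,-0.85,0,-0.19,-0.05,-1],[0,0,-1.02,0,-0.22,-0.05,-1],[0,0,-1.19,0,-0.245,-0.05,-1],[0,0,-1.36,0,-0.245,-0.05,-1],[0,0,-1.53,0,-0.245,-0.05,-1],[0,0,-1.57,0,-0.245,-0.05,-1]]]'

```text
clock: 1.35
position: [0.1599, -0.3444, 0.2725]
tool_rot: [[-0.423, 0.906, -0.0], [0.906, 0.423, 0.0], [0.0, -0.0, -1.0]]
wrist_force: [0.3, -0.6, -0.6]
opening: 0.0879
finger_force: 0.0
```

```bash
python3 - <<'E'
from h import *
s=robot.observe()
for k in("clock","joint_positions","position","tool_rot","wrist_force"): print(k,np.round(s[k],3).tolist())
P=np.load("top.npy"); D=np.load("topd.npy"); P[D==0]=np.nan
Q=P.reshape(-1,3); S=np.load("scene.npy").reshape(-1,3); 
for n,q in(("top",Q),("scene",S)):
    t=q[(q[:,2]>.09)&(q[:,0]>.3)&(q[:,1]>.15)&(q[:,2]<.6)]; d=np.hypot(t[:,0]-.508,t[:,1]-.323)
    for i in d.argsort()[:400:80]: print(n,t[i].round(3),d[i].round(3))
E
```

```text
clock 1.35
joint_positions [1.175, -0.059, -0.157, 2.051, -0.01, 1.149, 1.459]
position [0.16, -0.344, 0.273]
tool_rot [[-0.423, 0.906, -0.0], [0.906, 0.423, 0.0], [0.0, -0.0, -1.0]]
wrist_force [0.297, -0.551, -0.648]
top [0.628 0.318 0.57 ] 0.12
top [0.629 0.323 0.542] 0.121
top [0.629 0.309 0.528] 0.122
top [0.628 0.294 0.531] 0.124
top [0.63  0.29  0.545] 0.127
scene [0.62  0.313 0.568] 0.112
scene [0.625 0.339 0.529] 0.118
scene [0.625 0.295 0.525] 0.12
scene [0.63  0.325 0.572] 0.122
scene [0.629 0.355 0.53 ] 0.125
```

move_arm --steps '[[[0,0,-0.125,0.005,0.047,0,-1],[0,0,-0.25,0.017,0.094,0,-1],[0,0,-0.3,0.03,0.11,0,-1]]]'

```text
clock: 1.72
position: [0.2488, -0.2695, 0.2725]
tool_rot: [[-0.674, 0.739, 0.0], [0.739, 0.674, 0.0], [0.0, 0.0, -1.0]]
wrist_force: [-1.0, -0.6, 0.7]
opening: 0.0877
finger_force: 0.0
```

```bash
python3 - <<'E'
from h import *
s=robot.observe()
for k in("joint_positions","position","tool_rot"): print(k,np.round(s[k],3).tolist())
im=robot.get_image("scene"); save(im,"s2"); t=robot.get_image("top"); save(t,"t2")
cv2.imwrite("pics/st2.png",np.hstack([cv2.imread("pics/s2.png")[:, 130:],cv2.imread("pics/t2.png")[:,130:]]))
E
```

```text
joint_positions [1.031, -0.077, -0.311, 2.065, -0.026, 1.15, 1.47]
position [0.249, -0.27, 0.272]
tool_rot [[-0.674, 0.739, 0.0], [0.739, 0.674, 0.0], [0.0, 0.0, -1.0]]
```

View pics/st2.png

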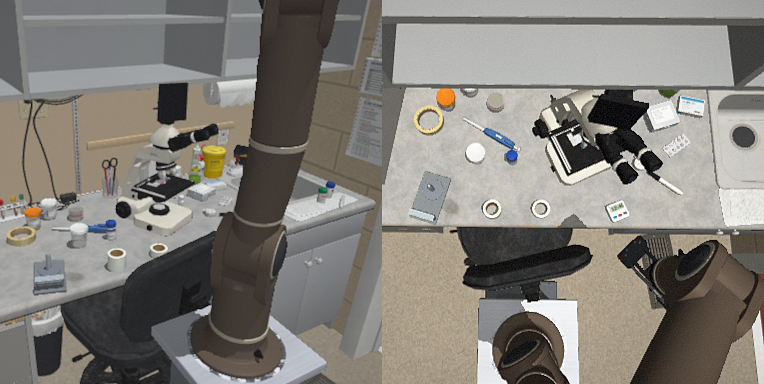

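The arm's elbow is out to the right, high up. The hand at (640,255) in the right half is clear of the eyepieces at (625,165). The rolls and dispenser are unmoved.

move_arm --steps '[[[0,0,-0.125,0.003,0.046,0,-1],[0,0,-0.25,0.012,0.092,0,-1],[0,0,-0.375,0.026,0.136,0,-1],[0,0,-0.5,0.045,0.177,0,-1],[0,0,-0.625,0.07,0.217,0,-1],[0,0,-0.75,0.099,0.252,0,-1],[0,0,-0.875,0.133,0.284,0,-1],[0,0,-0.875,0.133,0.284,0,-1]]]'

```text
clock: 2.82
position: [0.3691, 0.019, 0.2728]
tool_rot: [[-0.999, -0.041, 0.001], [-0.041, 0.999, -0.0], [-0.001, -0.0, -1.0]]
wrist_force: [-0.5, -0.6, 0.5]
opening: 0.0876
finger_force: 0.0
```

```bash
python3 - <<'E'
from h import *
s=robot.observe()
for k in("joint_positions","position","tool_rot"): print(k,np.round(s[k],4).tolist())
R=np.array(s["tool_rot"]);p=np.array(s["position"])
print("to roll",R.T@(np.array([.440,.120,.12])-p),"spindle",R.T@(np.array([.508,.323,.12])-p))
E
```

```text
joint_positions [0.6235, -0.0625, -0.7462, 2.0393, -0.0461, 1.148, 1.509]
position [0.3691, 0.019, 0.2728]
tool_rot [[-0.9992, -0.0411, 0.0006], [-0.0411, 0.9992, -0.0003], [-0.0006, -0.0004, -1.0]]
to roll [-0.07494276  0.09807611  0.15286039] spindle [-0.15123822  0.29810612  0.15283441]
```

move_arm --steps '[[[0,0,0,-0.025,0.033,0.045,-1],[0,0,0,-0.05,0.066,0.09,-1],[0,0,0,-0.075,0.098,0.13,-1],[0,0,0,-0.075,0.098,0.16,-1],[0,0,0,-0.075,0.098,0.16,-1]]]'

```text
clock: 3.45
position: [0.439, 0.1163, 0.1103]
tool_rot: [[-0.999, -0.036, -0.006], [-0.036, 0.999, -0.002], [0.006, -0.001, -1.0]]
wrist_force: [-0.4, 0.1, 1.3]
opening: 0.0877
finger_force: 0.0
```

```bash
python3 - <<'E'
from h import *
s=robot.observe()
for k in("joint_positions","position"): print(k,np.round(s[k],4).tolist())
im=robot.get_image("wrist"); save(im,"w1")
E
```

```text
joint_positions [0.306, 0.383, -0.8076, 2.0728, 0.3702, 0.838, 0.8868]
position [0.439, 0.1163, 0.1103]
```

View pics/w1.png

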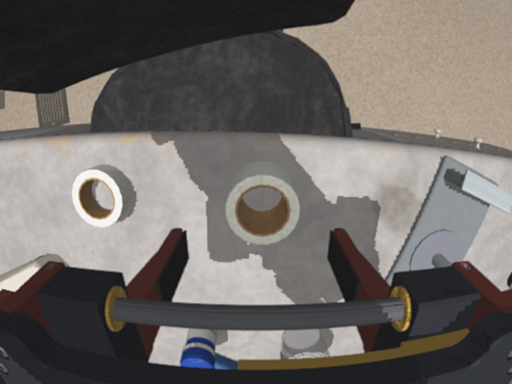

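The wrist view shows the tall roll at (262,210), centred between the fingertips (about 182 and 335). The short roll is clear at (97,197), and the dispenser is at right. Descend and grip.

move_arm --steps '[[[0,0,0,0,0.003,0.03,-1],[0,0,0,0,0.003,0.06,-1],[0,0,0,0,0.003,0.082,-1],[0,0,0,0,0.003,0.092,-1],[0,0,0,0,0.003,0.092,-1],[0,0,0,0,0.003,0.092,1],[0,0,0,0,0.003,0.092,1],[0,0,0,0,0.003,0.092,1],[0,0,0,0,0.003,0.092,1],[0,0,0,0,0.003,0.092,1]]]'

```text
clock: 4.75
position: [0.4404, 0.1214, 0.021]
tool_rot: [[-0.999, -0.038, 0.001], [-0.038, 0.999, -0.001], [-0.001, -0.001, -1.0]]
wrist_force: [-1.0, -2.0, 6.6]
opening: 0.0595
finger_force: 30.0
```

move_arm --steps '[[[0,0,0,0,0,-0.02,1],[0,0,0,0,0,-0.055,1],[0,0,0,0,0,-0.09,1],[0,0,0,0,0,-0.11,1],[0,0,0,0,0.03,-0.115,1],[0,0,0,0,0.06,-0.115,1],[0,0,0,0,0.06,-0.115,1]]]'

```text
clock: 5.62
position: [0.4373, 0.1838, 0.1358]
tool_rot: [[-0.999, -0.042, 0.0], [-0.042, 0.999, 0.001], [-0.0, 0.001, -1.0]]
wrist_force: [-0.3, 0.1, -1.2]
opening: 0.0591
finger_force: 30.0
```

```bash
python3 - <<'E'
from h import *
s=robot.observe()
for k in("joint_positions","position","opening","wrist_force"): print(k,np.round(s[k],4).tolist())
R=np.array(s["tool_rot"]);p=np.array(s["position"])
print("spindle",R.T@(np.array([.508,.323,.13])-p))
E
```

```text
joint_positions [0.1937, 0.3808, -0.8425, 2.008, 0.3592, 0.9046, 0.773]
position [0.4373, 0.1838, 0.1358]
opening 0.0591
wrist_force [-0.3132, 0.0704, -1.1796]
spindle [-0.07648319  0.13609694  0.00597598]
```

move_arm --steps '[[[0,0,0,-0.016,0.027,0,1],[0,0,0,-0.032,0.054,0,1],[0,0,0,-0.048,0.081,0,1],[0,0,0,-0.064,0.108,0,1],[0,0,0,-0.0765,0.136,0,1],[0,0,0,-0.0765,0.136,0,1],[0,0,0,-0.0765,0.136,0,1]]]'

```text
clock: 6.5
position: [0.5087, 0.319, 0.135]
tool_rot: [[-0.999, -0.038, -0.001], [-0.038, 0.999, -0.002], [0.001, -0.001, -1.0]]
wrist_force: [0.2, -0.1, -1.6]
opening: 0.0596
finger_force: 30.0
```

```bash
python3 - <<'E'
from h import *
s=robot.observe()
for k in("joint_positions","position","opening","wrist_force"): print(k,np.round(s[k],4).tolist())
im=robot.get_image("wrist"); save(im,"w2"); im=robot.get_image("scene"); save(im,"s3")
a=cv2.resize(cv2.imread("pics/s3.png")[130:322,80:336],(400,300)); b=cv2.resize(cv2.imread("pics/w2.png"),(400,300))
cv2.imwrite("pics/c3.png",np.hstack([b,a]))
E
```

```text
joint_positions [-0.0948, 0.58, -0.7728, 1.712, 0.4594, 1.0419, 0.5843]
position [0.5087, 0.319, 0.135]
opening 0.0596
wrist_force [0.1856, -0.1, -1.5635]
```

View pics/c3.png

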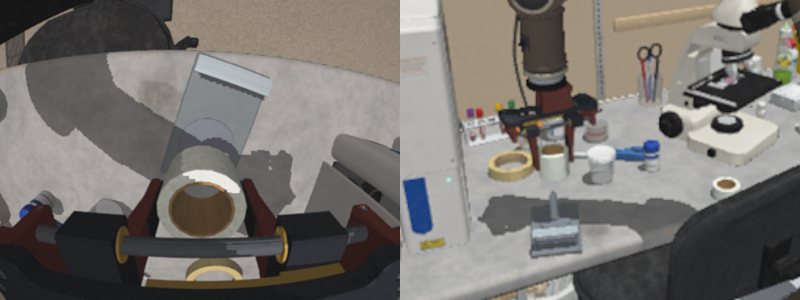

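Left: the held roll is at (203,205), with the plate's upper part visible at (212,138). Right: the roll hangs above and behind the spindle (553,200) in perspective. I'll check the alignment numerically.

```bash
python3 - <<'E'
from h import *
im=robot.get_image("wrist"); R=np.array(im["rotation"]);o=np.array(im["origin"]);f=192/np.tan(np.radians(im["fov_y"])/2)
def fish(p):
    c=R.T@(np.array(p)-o); th=np.arctan2(np.hypot(c[0],c[1]),c[2]); n=np.hypot(c[0],c[1]); return (im["cx"]+f*th*c[0]/n, im["cy"]+f*th*c[1]/n)
v=im["pixels"].copy()
def ring(c,r,z,col):
    for a in np.linspace(0,2*np.pi,60):
        u=fish([c[0]+r*np.cos(a),c[1]+r*np.sin(a),z]); cv2.circle(v,(int(round(u[0])),int(round(u[1]))),0,col,-1)
ring((.508,.323),.036,.013,(255,0,0)); ring((.5087,.319),.03,.168,(0,0,255)); ring((.508,.323),.008,.074,(0,255,0))
s=robot.get_image("scene"); w=s["pixels"].copy(); R=np.array(s["rotation"]);o=np.array(s["origin"]);f=192/np.tan(np.radians(s["fov_y"])/2)
for z,r,col in((.013,.036,(255,0,0)),(.064,.008,(0,255,0)),(.115,.03,(0,0,255)),(.168,.03,(0,0,255))):
    for a in np.linspace(0,2*np.pi,40):
        c=R.T@(np.array([.508+r*np.cos(a),.323+r*np.sin(a),z])-o); w[int(round(s["cy"]+f*c[1]/c[2])),int(round(s["cx"]+f*c[0]/c[2]))]=col
a=cv2.resize(v[120:320,150:400],(400,320),interpolation=0); b=cv2.resize(w[200:300,120:245],(400,320),interpolation=0)
cv2.imwrite("pics/c4.png",np.hstack([a,b])[...,::-1])
E
```

```text
(no output)
```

View pics/c4.png

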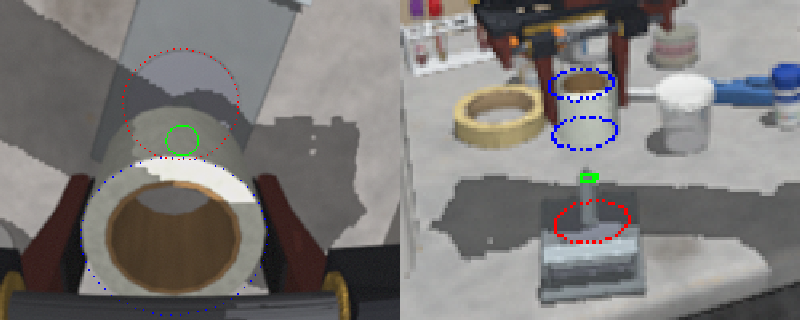

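The predicted plate ring (red) lies on the plate in both views, and the roll (blue) is within a few mm of its predicted place, well inside the 12 mm clearance. Lowering.

move_arm --steps '[[[0,0,0,0,0.004,0.01,1],[0,0,0,0,0.004,0.03,1],[0,0,0,0,0.004,0.05,1],[0,0,0,0,0.004,0.07,1],[0,0,0,0,0.004,0.083,1],[0,0,0,0,0.004,0.092,1],[0,0,0,0,0.004,0.096,1],[0,0,0,0,0.004,0.098,1],[0,0,0,0,0.004,0.098,1]]]'

```text
clock: 7.82
position: [0.5091, 0.3245, 0.038]
tool_rot: [[-0.999, -0.038, 0.001], [-0.038, 0.999, 0.0], [-0.001, 0.0, -1.0]]
wrist_force: [-0.4, -0.6, -1.9]
opening: 0.0593
finger_force: 30.0
```

No contact yet, about 4 mm left; ease down until it touches.

move_arm --steps '[[[0,0,0,0,0,0.002,1],[0,0,0,0,0,0.0035,1],[0,0,0,0,0,0.005,1],[0,0,0,0,0,0.005,1]]]'

```text
clock: 8.32
position: [0.5091, 0.3244, 0.0341]
tool_rot: [[-0.999, -0.038, 0.001], [-0.038, 0.999, -0.001], [-0.001, -0.001, -1.0]]
wrist_force: [-3.4, -3.6, 11.4]
opening: 0.0593
finger_force: 30.0
```

Seated (11 N upward at the expected height). Release and rise straight up.

move_arm --steps '[[[0,0,0,0,0,0,-1],[0,0,0,0,0,0,-1],[0,0,0,0,0,0,-1],[0,0,0,0,0,0,-1],[0,0,0,0,0,-0.01,-1],[0,0,0,0,0,-0.03,-1],[0,0,0,0,0,-0.06,-1],[0,0,0,0,0,-0.1,-1],[0,0,0,0,0,-0.12,-1],[0,0,0,0,0,-0.12,-1]]]'

```text
clock: 9.57
position: [0.5097, 0.3249, 0.1545]
tool_rot: [[-0.999, -0.038, 0.003], [-0.038, 0.999, 0.001], [-0.003, 0.001, -1.0]]
wrist_force: [0.2, -0.7, -0.7]
opening: 0.0877
finger_force: 0.0
```

```bash
python3 - <<'E'
from h import *
s=robot.observe()
for k in("clock","position","opening","wrist_force"): print(k,np.round(s[k],4).tolist())
im=robot.get_image("wrist"); w=robot.get_image("scene")
P=cloud(w)[200:300,120:245].reshape(-1,3)
t=P[(np.hypot(P[:,0]-.508,P[:,1]-.323)<.034)&(P[:,2]>.05)&(P[:,2]<.12)]; print(len(t),np.percentile(t[:,2],[50,90,98]))
a=cv2.resize(im["pixels"],(400,300)); b=cv2.resize(w["pixels"][180:330,110:310],(400,300))
cv2.imwrite("pics/c5.png",np.hstack([a,b])[...,::-1])
E
```

```text
clock 9.575
position [0.5097, 0.3249, 0.1545]
opening 0.0877
wrist_force [0.2366, -0.6627, -0.7018]
221 [0.06374314 0.0669507  0.06970043]
```

View pics/c5.png

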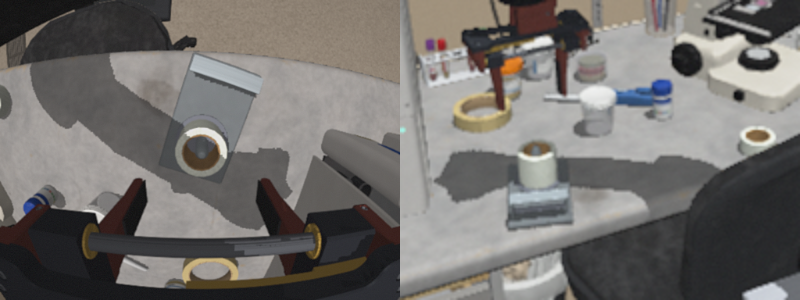

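The roll sits upright on the plate with the spindle inside it (left image (200,148), right image (537,165)). Its top is at 0.067 m as expected, the short roll is untouched at (757,140), and the gripper is clear.

```bash
python3 -c "
from plant import robot
print(robot.job_done())"
```

```text
the job is handed in; nothing more can be done
None
```

The taller roll is on the spindle, seated flat on the plate and released; the shorter roll was left where it stood, and the job was handed in at about 9.6 s on the robot's clock (no verdict was returned).

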